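Step the tally counter up to 6

TASK

The sixth bow grip of the batch is finished: bring the tally counter on the table up to 6 by pressing its step button (each full press adds one) until the 6 stands level between the two pointers. Do not turn the number drum by hand, let the button come right back up, and leave the things lying around it where they are.

Things in the scene. Friction and masses are not known exactly. Their poses are not given: they have to be found in the camera images.
- tally_counter: grey wedge-shaped counter fixed to the table, foot plate 200 x 215 mm, 125 mm high. Origin under its centre on the table; x points away from its front, y to its left, z up. Its face slopes 40 degrees, from 35 mm high at the front edge (x = -95 mm) to 125 mm at x = +12 mm. Number drum in the face at the right (y = -77 to -13 mm), step button at the left (y = +45 mm)
- step_button (a joint): travel of the button into the face, m: 0 up, 0.015 fully pressed (firm stop). Spring 1.8 N (up) to 3.6 N (down), plus up to about 3 N while stepping the drum; press at 30 mm/s or slower. Each full press advances the drum one number, at about 12 mm of travel, with a click. On release the drum stays; the button must rise to below 0.002 to catch the next number
- button_top (a point): centre of the flat top of the black round step button, 34 mm across, standing 24 mm out of the face when up, 9 mm when pressed, in a collar 52 mm across, 6 mm high. Its z axis points out along the button's axis, 40 degrees from vertical, leaning to the counter's front; y to the counter's left. Up, it lies at x -64.5, y +45, z 92 mm in the counter's frame. Press against z
- drum_turn (a joint): turn of the number drum, rad: 0 with the numeral 0 at the pointers, +0.785 (45 degrees) per number, so the 6 stands there at 4.712. Starts at 1, 2, 3 or 4. The button only steps it up; after 7 comes 0 again (the 6 then at 10.996). A spring click settles it on a number
- number_drum: the white drum: eight flats 58 mm wide, 90 mm across the flats, between dark steel flanges 98 mm in diameter; black numerals 0 to 7, 30 mm tall, one a flat. Axis level along the counter's y. Only the part up to 13 mm out of the sloping face shows, the current numeral facing straight out. Origin: middle of its axis, 36 mm inside the face. Not to be touched
- guard_lip (a point): middle of the front lower edge of the level aluminium guard plate that covers the button from above (64 mm wide, 4 mm thick, 110 mm above the button's top, reaching from x = -77 mm back to an upright sheet at x = +60 mm in the counter's frame; open at the front and sides). It bars the way straight down: come with the tool tilted 30 to 50 degrees, roughly along the button's axis. Axes as the counter's
- pointer (a point): where the numeral is read: the middle of the flat that faces straight out of the sloping face, level with the two black triangular pointers left and right of the drum; 9 mm out of the face
- sanding_block: a cork-and-wood sanding block, 60 x 106 x 33 mm, lying to the left of the counter; origin under its centre; to be left alone
- steel_can: a spun steel canister with a knob on its lid, diameter 52 mm, 100 mm tall, standing to the right of the counter; origin under its centre; to be left alone
- tape_roll: a small black roll of tape lying flat, 55 mm across, 19 mm high, in front of the counter to the right; origin under its centre; to be left alone
- bow_grip: a carved maple bow grip, 58 x 347 x 30 mm, lying far to the left; origin under its centre; to be left alone
- glue_bottle: a wood glue bottle, diameter 58 mm, 166 mm tall, standing on the left; origin under its centre; to be left alone
- block_plane: a small block plane, 44 x 155 x 56 mm, lying on the right; origin under its centre; to be left alone
- notebook: a notebook, 140 x 104 x 14 mm, lying at the front right; origin under its centre; to be left alone

How it is judged:
By the outcome, as a careful person would: the job done as asked, in the order asked, and still so for the second after the job is handed in, with the robot touching nothing.
It also fails if it takes over 45 s, if anything falls off the work surface, if the arm or the gripper's body presses on something with over 40 N, if the wrist force passes 120 N, or if a joint passes its speed limit or range.

ROBOT

A 6-joint arm with a two-finger parallel gripper is mounted at the origin on a cart in front of the work surface, level with it; the furniture and walls round the work are solid. World frame = base frame: x ahead of the robot, y to its left, z up, the work surface at z = 0. Lengths are in m, angles in rad, forces in N, time in s.
With the tool pointing down it reaches from about 0.275 to 1 m from the base axis. Payload 8.4 kg.
Tool frame: the origin (TCP) lies midway between the tips of the shut fingers; the grasp point (between the pads) lies 19 mm behind it; z points along the fingers, y is the line along which they close (so a half turn about z gives the same grasp; the last joint's range is limited). The gripper opens to 85 mm and grips with 20 to 120 N. Pads are 22 mm wide; open, the fingers measure 114 mm over their backs; the gripper's body (76 mm by 85 mm) begins 54 mm behind the grasp point. The pads swing forward as they close: fully open they stand 13 mm farther back than shut.
Start: joints at [1.291, 0.353, 1.633, -0, 1.155, -0.002], TCP at [0.171, 0.601, 0.231] pointing down, gripper open.
Joint ranges: [-2.63, 2.63], [-0.92, 2.1], [0.06, 2.66], [-1.3, 4.44], [0, 2.69], [-3.02, 3.02]. Speed limits (rad/s): [2.22, 2.22, 2.79, 3.14, 3.14, 3.14].

INTERFACE

Orientations are given as a unit quaternion [w, x, y, z].
In Python, from plant import r, optics, workorder gives the robot as it stands. The module is installed in compiled form; this text tells all that it offers.
- The arm moves only by the shell command python3 -m handwheel 'ROWS' [FORCE]. ROWS is text: rows parted by semicolons, each of 5 numbers parted by spaces: the shift along the world's x, y, z in cm, then the turn about the world's z in rad, then the finger opening in cm, from 0 to 8.54. A call has 1 to 10 rows; each row shifts and turns the commanded pose from where the row before left it; what a row does not reach is not made up. A row lasts 1/12 s, in which the tool goes at most 41.7 mm and 7.16 degrees, less where a joint would pass 70% of its speed; a pose out of reach is approached as far as the arm can. A call is refused whole if a number of a shift passes 4.17 or a number of a turn 0.125, either way. A call with a gripper value outside its range is refused whole. The fingers move at their own pace and stop on an object; FORCE is the grip in N (left out, the last holds). Time passes only in rows, so rows that do not move let the fingers close. It gives the time, the measured TCP pose, the force, the opening and the grip force at its end, in the units of the state.
- r.read_state(): the state, without advancing time (a new reading comes with each control period).
- optics.get_image(name): name is "scene" or "top" or "wrist"; returns a dict with "img" (400x640x3 uint8, blue, green, red), "range_z" (400x640 float32, m along the optical axis (not along the pixel's ray), 0 where there is no reading), "fov_y" (degrees; the focal length in pixels is half the picture's height over the tangent of half this angle, whatever the lens; pixels are square), "cx", "cy" (the principal point, pixels), "R" (3x3) and "t" (3): a world point X has camera coordinates R X + t. Camera axes: x right, y down, z forward; pixel columns grow to the right and rows downward; lengths in m; the calibration is good to about 2 mm. A picture is of the moment at which its call begins.
- workorder.hand_in(): hands the job in; it is judged then, once.
The state is a dict: "t": time; "joints": joint angles; "qd": joint speeds; "joint_efforts": joint torques, N m; "ee_pos": TCP position; "ee_rot": TCP orientation; "ft_force": force on the tool from outside, world axes, zero at the start; "wrist_torque": the same for the moment, N m; "finger_gap": opening from 0.0 (shut) to 1.0 (fully open); "grip_force": force on a finger pad.
Only numpy, scipy, OpenCV 4.12 (cv2) and the standard library are available. Lean on these libraries where they do the work, as an engineer would, in place of code of your own. Each camera call takes 0.05 s, during which the arm holds its last target. There are 200 camera calls.

## Working session

There is one attempt and no reset: what is moved stays moved. The work goes in short steps, Python scripts to look and compute and a shell command to move; the robot and the scene stay as the last step left them, time stands still between calls to the robot, and variables do not carry over. Pictures are saved under pics/ and viewed, at most 13 in all, crops included, and the job is handed in when it is done.

```bash
mkdir -p pics
cat > h.py <<'E'
import numpy as np, cv2
from plant import r, optics, workorder
def get(n):
    d=optics.get_image(n); h=d['img'].shape[0]
    d['f']=h/2/np.tan(np.radians(d['fov_y'])/2); return d
def cloud(d):
    z=d['range_z']; v,u=np.mgrid[:z.shape[0],:z.shape[1]]
    c=np.stack([(u-d['cx'])/d['f']*z,(v-d['cy'])/d['f']*z,z],-1)
    P=(c-d['t'])@d['R']; P[z==0]=np.nan; return P
E
python3 - <<'E'
from h import *
for n in ['scene','top','wrist']:
    d=get(n); np.savez(n+'.npz',P=cloud(d),**d); cv2.imwrite(f'pics/{n}0.png',d['img'])
    print(n,d['f'],-d['R'].T@d['t'],d['R'][2])
print(r.read_state())
E
```

```text
scene 384.59316822852577 [-0.1532704  -0.44383168  0.91648242] [ 0.62159801  0.4050501  -0.67048514]
top 363.54753525246997 [0.35295035 0.01864189 1.42074104] [ 0.14829225  0.00356351 -0.98893716]
wrist 321.3043931045413 [0.10162839 0.6203478  0.37264084] [ 0.27495943 -0.08080294 -0.95805438]
{'t': 0.15, 'joints': array([ 1.29060700e+00,  3.53506688e-01,  1.63394363e+00,  1.31034766e-05,
        1.15520766e+00, -2.37095845e-03]), 'qd': array([ 0.00081835, -0.00303717, -0.00113318, -0.00065914, -0.00224723,
       -0.00101136]), 'joint_efforts': array([-9.70924179e-05, -6.05634928e+01, -3.42336774e+01, -8.61360741e-05,
        6.16567908e-03, -2.38237470e-05]), 'ee_pos': array([0.17129153, 0.60069879, 0.23073155]), 'ee_rot': array([-8.09371890e-05,  1.38465494e-01,  9.90367115e-01, -5.26509566e-04]), 'ft_force': array([ 0.31420025, -0.4558439 , -0.53836191]), 'wrist_torque': array([ 0.00866928,  0.02155768, -0.02231326]), 'grip_force': 0.0, 'finger_gap': 1.0011531532936797}
```

View pics/scene0.png

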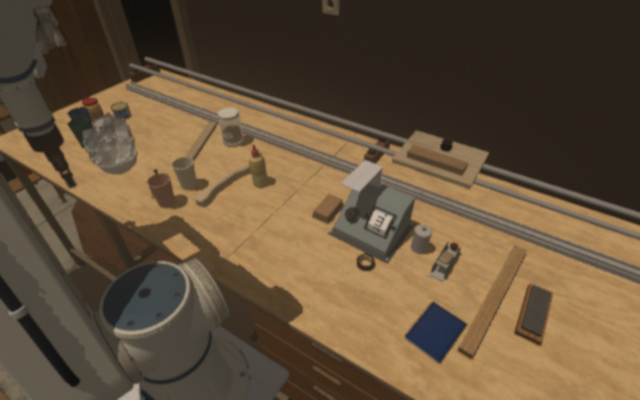

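View pics/top0.png

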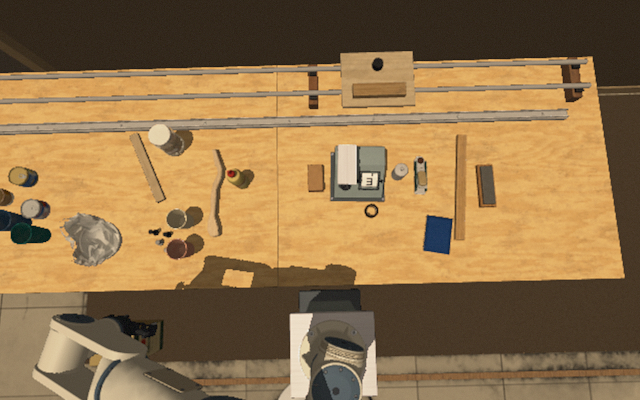

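Run:
```python
from h import *
d=np.load('top.npz');P=d['P'];s=np.load('scene.npz')
a=cv2.resize(d['img'][135:225,310:430],None,fx=5,fy=5,interpolation=3)[:450,:600]
b=cv2.resize(s['img'][150:270,310:440],None,fx=4,fy=4,interpolation=3)
cv2.imwrite('pics/z.png',np.vstack([a,np.zeros((1,600,3),np.uint8)])); cv2.imwrite('pics/zs.png',b)
# guard plate from both depth clouds
for n,Q in (('top',P),('scene',s['P'])):
    m=(abs(Q[...,2]-.206)<.008)&(Q[...,0]>.4)&(Q[...,0]<.8)&(abs(Q[...,1])<.2)
    q=Q[m]; print(n,len(q),np.median(q,0) if len(q) else '',np.percentile(q[:,2],[5,95]) if len(q) else '')
    if len(q): print(cv2.minAreaRect(q[:,:2].astype(np.float32)), cv2.boxPoints(cv2.minAreaRect(q[:,:2].astype(np.float32))).round(3).tolist())
    m=(Q[...,2]>.118)&(Q[...,2]<.132)&(Q[...,0]>.4)&(Q[...,0]<.8)&(abs(Q[...,1])<.2)
    q=Q[m].astype(np.float32); print('deck',cv2.boxPoints(cv2.minAreaRect(q[:,:2])).round(3).tolist())
```

```text
top 755 [ 0.66978408 -0.06289134  0.20555513] [0.20158753 0.20906991]
((0.6708645224571228, -0.06300288438796997), (0.06238073855638504, 0.13984550535678864), 88.03707885742188) [[0.6000000238418579, -0.09200000017881393], [0.7400000095367432, -0.09700000286102295], [0.7419999837875366, -0.03400000184774399], [0.6019999980926514, -0.028999999165534973]]Traceback (most recent call last):
  File "<stdin>", line 12, in <module>
cv2.error: OpenCV(4.12.0) /io/opencv/modules/imgproc/src/convhull.cpp:143: error: (-215:Assertion failed) total >= 0 && (depth == CV_32F || depth == CV_32S) in function 'convexHull'
```

View pics/z.png

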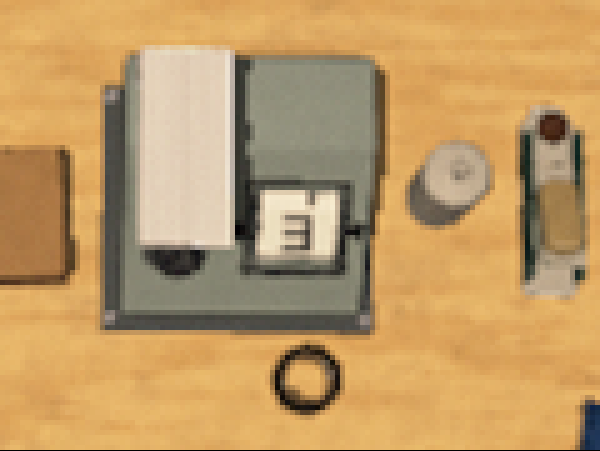

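View pics/zs.png

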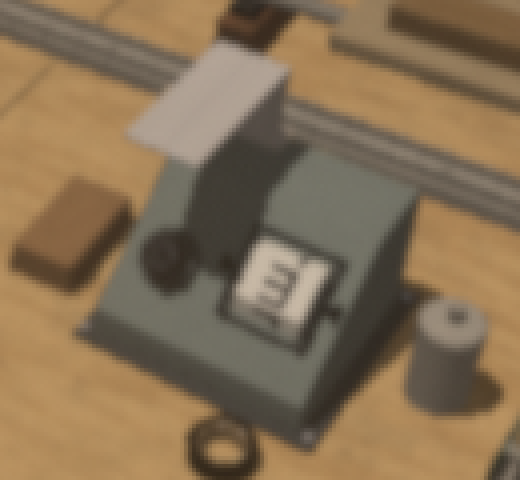

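```bash
R='1.6 -3.3 0.8 0 8.54'; python3 -m handwheel '1.6 -3.3 1.2 0 8.54;1.6 -3.3 1.2 0 8.54;1.6 -3.3 1.2 0 8.54;1.6 -3.3 1.2 0 8.54;1.6 -3.3 1.2 0 8.54;1.6 -3.3 1.2 0 8.54;1.6 -3.3 0.5 0 8.54;1.6 -3.3 0.5 0 8.54;1.6 -3.3 0.5 0 8.54;1.6 -3.3 0.5 0 8.54'; python3 -m handwheel '1.6 -3.3 0.5 0 8.54;1.6 -3.3 0.5 0 8.54;1.6 -3.3 0.5 0 8.54;1.6 -3.3 0.5 0 8.54;1.6 -3.3 0.5 0 8.54;1.6 -3.3 0.5 0 8.54;1.6 -3.3 0.5 0 8.54;1.6 -3.3 0.5 0 8.54;1.6 -3.3 0 0 8.54;1.6 -3.3 0 0 8.54'
```

```text
t: 0.98
ee_pos: [0.3316, 0.2693, 0.3236]
ee_rot: [0.0, 0.138, 0.99, 0.0]
ft_force: [1.1, 0.4, 0.2]
finger_gap: 1.002
grip_force: 0.0
t: 1.82
ee_pos: [0.4919, -0.0609, 0.3636]
ee_rot: [0.0, 0.139, 0.99, 0.0]
ft_force: [0.8, 1.4, 0.0]
finger_gap: 0.995
grip_force: 0.0
```

Run:
```python
from h import *
d=get('wrist'); np.savez('w1.npz',P=cloud(d),**d); cv2.imwrite('pics/w1.png',d['img'])
P=cloud(d); s=r.read_state(); print(s['ee_pos'],s['qd'].round(3))
Q=P[(abs(P[...,2]-.206)<.006)].astype(np.float32); print(len(Q)); 
if len(Q): print(cv2.minAreaRect(Q[:,:2]))
```

```text
[ 0.49427391 -0.06568773  0.36317673] [ 0.078 -0.033  0.062  0.021  0.015  0.138]
4539Traceback (most recent call last):
  File "<stdin>", line 5, in <module>
cv2.error: OpenCV(4.12.0) /io/opencv/modules/imgproc/src/convhull.cpp:143: error: (-215:Assertion failed) total >= 0 && (depth == CV_32F || depth == CV_32S) in function 'convexHull'
```

View pics/w1.png

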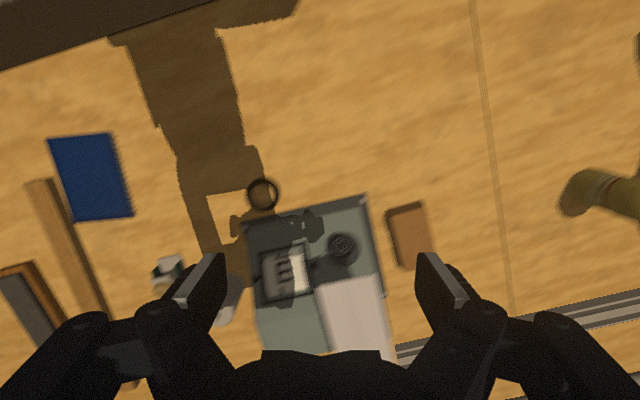

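Run:
```python
from h import *
from scipy.spatial.transform import Rotation as Ro
d=np.load('w1.npz');P=d['P'];img=d['img']
Q=P[abs(P[...,2]-.206)<.006].astype(np.float32)
Q=Q[(Q[:,0]>.5)]; print(len(Q),Q.min(0),Q.max(0))
rect=cv2.minAreaRect(Q[:,:2].copy()); print(rect, cv2.boxPoints(rect).round(4).tolist())
b=P[236:256,333:353].reshape(-1,3); print('btn',np.nanmedian(b,0))
# foot-plate/body edges by colour: greenish grey not wood
def ray(u,v,z):
    c=np.array([(u-d['cx'])/d['f'],(v-d['cy'])/d['f'],1])@d['R']; C=-d['R'].T@d['t']; return (C+c*(z-C[2])/c[2])[:2].round(4)
fl=ray(368,195,.006);fr=ray(245,225,.006);print('front corners',fl,fr,np.degrees(np.arctan2(*(fl-fr)))) 
# drum flat dark/button blob
hsv=cv2.cvtColor(img,cv2.COLOR_BGR2HSV)
m=(hsv[...,2]<45).astype(np.uint8); m[:215]=0;m[275:]=0;m[:,:320]=0;m[:,372:]=0
n,l,st,c=cv2.connectedComponentsWithStats(m); i=1+st[1:,4].argmax(); print(st[i],c[i])
X=P[l==i]; print(np.nanmedian(X,0)); 
# plane fit for button top: points highest along axis
ax=np.array([-np.sin(np.radians(40)),0,np.cos(np.radians(40))]); h=X@ax; print(np.nanpercentile(h,[5,25,50,75,95])); print(np.nanmean(X[h>np.nanpercentile(h,98)-.006],0))
# fingers in tool frame
R=Ro.from_quat([.139,.99,0,0]).as_matrix(); p=np.array([.4931,-.0633,.3634])
T=(P-p)@R
k=(np.linalg.norm(T,axis=-1)<.2)&(P[...,2]>.3)
F=T[k]; 
for z in np.arange(-.09,.0,.01):
    f=F[(F[:,2]>z)&(F[:,2]<=z+.01)]
    if len(f)>5: print(z.round(3),len(f),np.percentile(f[:,1],[1,99]).round(4),np.percentile(f[:,0],[1,99]).round(3), abs(f[:,1]).min().round(4))
```

```text
4539 [ 0.6003558  -0.09741785  0.20126128] [ 0.7269919  -0.03048384  0.20749304]
((0.6634446978569031, -0.0645228698849678), (0.06407980620861053, 0.12477695196866989), 87.8342056274414) [[0.5999000072479248, -0.094200000166893], [0.7246000170707703, -0.09889999777078629], [0.7269999980926514, -0.0348999984562397], [0.6022999882698059, -0.03009999915957451]]
btn [ 0.61672443 -0.06495043  0.09171316]
front corners [ 0.5829 -0.0077] [ 0.5776 -0.2169] 1.4512556764385203
[329 251  22  15 143] [339.67832168 258.11188811]
[ 0.637838   -0.0748677   0.08763475]
[-0.35026075 -0.34452417 -0.34315783 -0.34217228 -0.32511021]
[ 0.62663432 -0.06189926  0.10056156]
-0.09 13876 [-0.0688  0.0718] [0.007 0.019] 0.0
-0.08 10026 [-0.0703  0.0735] [-0.006  0.019] 0.0
-0.07 11698 [-0.0707  0.074 ] [-0.009  0.015] 0.0307
-0.06 2155 [-0.0672  0.0712] [0.004 0.015] 0.0394
-0.05 1812 [-0.0538  0.0569] [-0.007  0.013] 0.0405
-0.04 1771 [-0.0542  0.0574] [-0.009  0.013] 0.0406
-0.03 1412 [-0.0541  0.0572] [-0.009  0.013] 0.0405
-0.02 608 [-0.0476  0.0505] [-0.009  0.013] 0.0406
```

```bash
python3 -m handwheel '0 0.06 -1 -0.125 8.54;0 0.06 -2 -0.125 8.54;0 0.06 -2 -0.125 8.54;0 0.06 -2 -0.125 8.54;0 0.06 -2 -0.125 8.54;0 0.06 -2 -0.125 8.54;0 0.06 -2 -0.125 8.54;0 0.06 -2 -0.125 8.54;0 0.06 -2 -0.125 8.54;0 0 -2 -0.125 8.54' 100; python3 -m handwheel '0 0 -2 -0.076 8.54;0 0 -2 0 8.54;0 0 -2 0 8.54;0 0 -1 0 8.54;0 0 0 0 8.54;0 0 0 0 8.54'
cat > look.py <<'E'
import sys
from h import *
from scipy.spatial.transform import Rotation as Ro
s=r.read_state(); q=s['ee_rot']; M=Ro.from_quat([q[1],q[2],q[3],q[0]]).as_matrix()
print(s['ee_pos'].round(4),'tool y',M[:,1].round(3),'z',M[:,2].round(3),s['ft_force'].round(2),s['t'])
d=get(sys.argv[1]); np.savez('l.npz',P=cloud(d),**d)
u0,u1,v0,v1,k=map(int,sys.argv[3:8])
cv2.imwrite(sys.argv[2],cv2.resize(d['img'][v0:v1,u0:u1],None,fx=k,fy=k,interpolation=3))
E
python3 look.py scene pics/s2.png 280 440 110 250 4
```

```text
t: 2.7
ee_pos: [0.4911, -0.0534, 0.1723]
ee_rot: [-0.0, 0.694, 0.72, -0.0]
ft_force: [0.5, -0.1, 0.0]
finger_gap: 0.997
grip_force: 0.0
t: 3.2
ee_pos: [0.4913, -0.0535, 0.1033]
ee_rot: [-0.0, 0.719, 0.695, -0.0]
ft_force: [-0.2, 0.5, 0.5]
finger_gap: 0.997
grip_force: 0.0
[ 0.4913 -0.0535  0.1033] tool y [ 0.999 -0.033 -0.001] z [-0.001  0.    -1.   ] [-0.21  0.47  0.5 ] 3.2
```

View pics/s2.png

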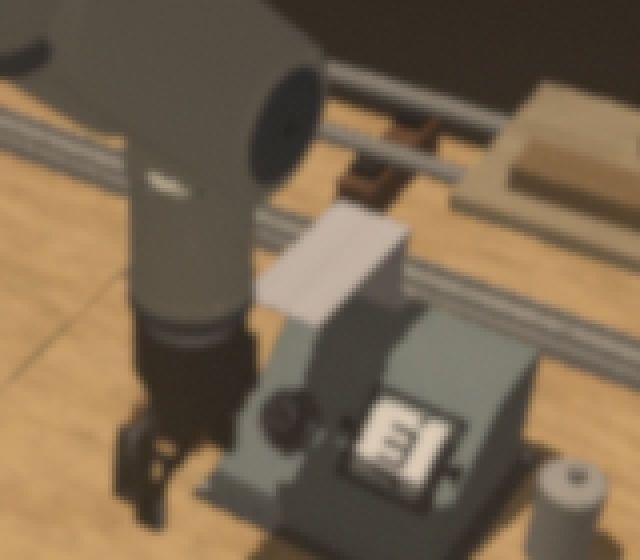

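Run:
```python
from h import *
d=np.load('l.npz');T=d['P']-np.array([.4913,-.0535,.1033])
k=(np.hypot(T[...,0],T[...,1])<.11)&(T[...,0]<.1); F=T[k]; V,U=np.nonzero(k)
for z in np.arange(.04,.42,.02):
    f=F[(F[:,2]>z)&(F[:,2]<=z+.02)]
    if len(f)>5: print(z.round(3),len(f),'x',np.percentile(f[:,0],[2,90,98]).round(3),'y',np.percentile(f[:,1],[2,50,98]).round(3))
```

```text
0.04 51 x [-0.056  0.049  0.056] y [-0.014 -0.007  0.005]
0.06 132 x [-0.074  0.063  0.07 ] y [-0.016 -0.009  0.013]
0.08 149 x [-0.072  0.06   0.07 ] y [-0.019 -0.01   0.013]
0.1 190 x [-0.069 -0.006  0.065] y [-0.019 -0.007  0.012]
0.12 101 x [-0.038 -0.009  0.007] y [-0.037 -0.01   0.021]
0.14 156 x [-0.037 -0.003  0.011] y [-0.038 -0.02   0.027]
0.16 222 x [-0.037 -0.004  0.008] y [-0.037 -0.017  0.026]
0.18 122 x [-0.04  -0.003  0.012] y [-0.04  -0.021  0.025]
0.2 201 x [-0.04  -0.003  0.015] y [-0.04  -0.021  0.026]
0.22 208 x [-0.038 -0.002  0.012] y [-0.039 -0.019  0.028]
0.24 204 x [-0.039 -0.004  0.011] y [-0.039 -0.02   0.027]
0.26 217 x [-0.038 -0.007  0.003] y [-0.039 -0.02   0.026]
0.28 172 x [-0.041 -0.02  -0.009] y [-0.06  -0.015  0.024]
0.3 240 x [-0.041 -0.003  0.017] y [-0.067 -0.007  0.048]
0.32 238 x [-0.061  0.014  0.031] y [-0.069 -0.062  0.052]
0.34 285 x [-0.08   0.015  0.032] y [-0.069 -0.061  0.053]
0.36 347 x [-0.094  0.01   0.027] y [-0.068 -0.057  0.054]
0.38 271 x [-0.095  0.001  0.014] y [-0.064 -0.056 -0.05 ]
0.4 230 x [-0.097 -0.018 -0.008] y [-0.061 -0.055 -0.05 ]
```

```bash
python3 -m handwheel '0.4 -0.1 -1.3 0 8.54;0.8 -0.1 -1.3 0 8.54;1 -0.15 -1.3 0 8.54;1 -0.15 0 0 8.54;0.8 -0.15 0 0 8.54;0.6 0 0 0 8.54;0 0 0 0 8.54;0 0 0 0 8.54'; python3 look.py wrist pics/w2.png 0 640 0 400 1
```

```text
t: 3.92
ee_pos: [0.538, -0.0601, 0.0651]
ee_rot: [0.0, 0.719, 0.695, 0.0]
ft_force: [-0.1, 0.8, -0.5]
finger_gap: 0.998
grip_force: 0.0
[ 0.538  -0.0601  0.0651] tool y [ 0.999 -0.033  0.001] z [ 0.001 -0.    -1.   ] [-0.09  0.77 -0.49] 3.9167
```

View pics/w2.png

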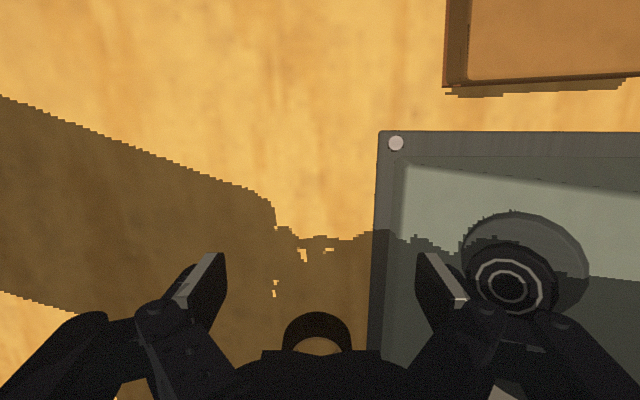

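Run:
```python
from h import *
d=np.load('l.npz');P=d['P']
print(np.nanmedian(P[281:291,503:517].reshape(-1,3),0).round(4))
for v,u in [(250,510),(262,540),(300,545),(290,470),(262,470),(262,432),(300,458),(283,455)]: print(v,u,P[v,u].round(4))
```

```text
[ 0.6157 -0.0622  0.0918]
250 510 [ 0.6149 -0.0472  0.09  ]
262 540 [ 0.6227 -0.0491  0.0969]
300 545 [ 0.6254 -0.0642  0.0994]
290 470 [ 0.593  -0.0551  0.1051]
262 470 [ 0.6036 -0.0567  0.0816]
262 432 [ 0.5838 -0.0511  0.0907]
300 458 [ 0.5845 -0.0525  0.1146]
283 455 [ 0.5868 -0.0512  0.1063]
```

```bash
python3 -m handwheel '0.3 -0.07 -0.1 0 8.54;0.3 -0.07 -0.1 0 8.54;0.2 0 -0.05 0 8.54;0.13 0 -0.15 0 8.54;0.13 0 -0.15 0 8.54;0 0 0 0 8.54'; python3 -m handwheel '0.13 0 -0.15 0 8.54;0.13 0 -0.15 0 8.54;0 0 0 0 8.54';python3 -m handwheel '0.13 0 -0.15 0 8.54;0.13 0 -0.15 0 8.54;0 0 0 0 8.54'
```

```text
t: 4.47
ee_pos: [0.5479, -0.0615, 0.0584]
ee_rot: [-0.0, 0.719, 0.695, -0.0]
ft_force: [-0.9, 0.1, 0.6]
finger_gap: 0.998
grip_force: 0.6
t: 4.72
ee_pos: [0.5504, -0.0615, 0.0555]
ee_rot: [-0.0, 0.719, 0.695, -0.0]
ft_force: [-1.9, 0.9, 2.2]
finger_gap: 1.002
grip_force: 1.3
t: 4.97
ee_pos: [0.5531, -0.0615, 0.0524]
ee_rot: [-0.0, 0.719, 0.695, -0.0]
ft_force: [-2.7, -0.7, 0.9]
finger_gap: 0.999
grip_force: 1.4
```

```bash
python3 -m handwheel '0.13 0 -0.15 0 8.54;0.13 0 -0.15 0 8.54;0 0 0 0 8.54'; python3 -m handwheel '0.07 0 -0.08 0 8.54;0.07 0 -0.08 0 8.54;0 0 0 0 8.54';python3 look.py wrist pics/w3.png 0 640 0 400 1
```

```text
t: 5.22
ee_pos: [0.5557, -0.0615, 0.0494]
ee_rot: [-0.0, 0.719, 0.695, -0.0]
ft_force: [-2.7, -2.0, 1.4]
finger_gap: 1.002
grip_force: 1.6
t: 5.47
ee_pos: [0.557, -0.0615, 0.0479]
ee_rot: [-0.0, 0.719, 0.695, -0.0]
ft_force: [-3.5, -2.3, 0.9]
finger_gap: 1.002
grip_force: 1.8
[ 0.557  -0.0615  0.0479] tool y [ 0.999 -0.033 -0.001] z [-0.001 -0.    -1.   ] [-3.46 -2.32  0.93] 5.4667
```

View pics/w3.png

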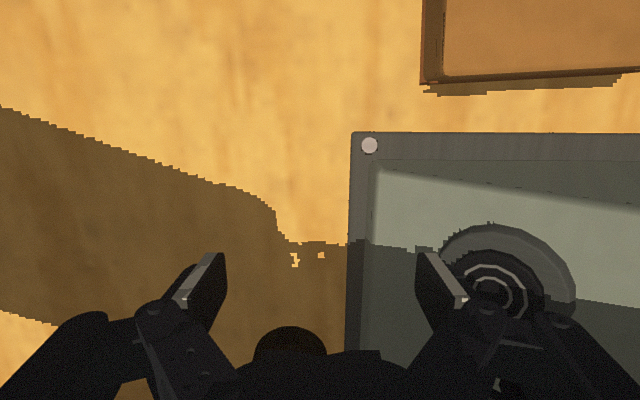

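```bash
cat > trav.py <<'E'
from h import *
import sys
d=get('wrist') if len(sys.argv)>1 else np.load('l.npz'); P=d['P'] if 'P' in d else cloud(d)
n=np.array([-.643*.9994,.643*.035,.766]); h=-(P-np.array([.6157,-.0622,.0918]))@n
# patch on the button: near its axis laterally
L=P-np.array([.6157,-.0622,.0918]); L=L-(L@n)[...,None]*n
m=(np.linalg.norm(L,axis=-1)<.015)&(abs(h)<.022)&(P[...,1]>-.066)
g=h[m]*1e3; print('travel mm hist',np.histogram(g,np.arange(-10,22,1))[0],np.median(g[(g>-2)]))
E
python3 trav.py
```

```text
travel mm hist [ 130  116  105   79   42   17   29   17   33   23   24   21   19   16
   22   17   14   21   12   12   13    5   37  571 1588  699   42    1
    0    0    0] 14.470869031890667
```

```bash
python3 -m handwheel '0.06 0 -0.08 0 8.54;0 0 0 0 8.54'; python3 trav.py 1;  python3 -m handwheel '-0.3 0 0.36 0 8.54;-0.3 0 0.36 0 8.54;-0.3 0 0.36 0 8.54;-0.2 0 0.24 0 8.54;-0.2 0 0.24 0 8.54;-0.2 0 0 0 8.54;0 0 0 0 8.54'; python3 trav.py 1; python3 look.py scene pics/s3.png 310 440 150 270 4
```

```text
t: 5.68
ee_pos: [0.5573, -0.0615, 0.0474]
ee_rot: [-0.0, 0.719, 0.695, -0.0]
ft_force: [-6.4, -2.8, 5.0]
finger_gap: 0.999
grip_force: 3.9
travel mm hist [ 142  130  120   98   62   32   15   24   24   34   20   27   12   23
   21   19   15   15   18   13   14    7    8  239 1316 1204  176    3
    0    0    0] 14.872260985891877
t: 6.32
ee_pos: [0.5431, -0.0614, 0.0634]
ee_rot: [0.0, 0.719, 0.695, 0.0]
ft_force: [0.0, -0.3, -0.1]
finger_gap: 0.998
grip_force: 0.0
travel mm hist [   3    2    1    0    0    0    0   10  287 1407 1203  131    2    0
    0    0    0    1    0    0    0    0    0    0    0    2   36  228
  248   38    3] 0.04847801730794382
[ 0.5431 -0.0614  0.0632] tool y [ 0.999 -0.033  0.001] z [ 0.001 -0.    -1.   ] [-0.25 -0.81  0.15] 6.3667
```

View pics/s3.png

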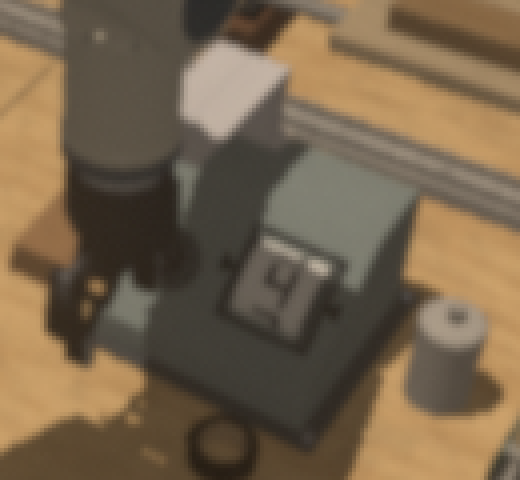

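```bash
python3 -m handwheel '0.2 0 0 0 8.54;0.14 0 -0.17 0 8.54;0.14 0 -0.17 0 8.54;0.14 0 -0.17 0 8.54;0.14 0 -0.17 0 8.54;0.14 0 -0.17 0 8.54;0.14 0 -0.17 0 8.54;0.14 0 -0.17 0 8.54;0.14 0 -0.17 0 8.54;0.14 0 -0.17 0 8.54'; python3 -m handwheel '0.04 0 -0.03 0 8.54;0 0 0 0 8.54;0 0 0 0 8.54'; python3 trav.py 1;  python3 -m handwheel '-0.3 0 0.36 0 8.54;-0.3 0 0.36 0 8.54;-0.3 0 0.36 0 8.54;-0.2 0 0.24 0 8.54;-0.2 0 0.24 0 8.54;-0.2 0 0 0 8.54;0 0 0 0 8.54;0 0 0 0 8.54'; python3 trav.py 1; python3 look.py scene pics/s4.png 310 440 150 270 4
```

```text
t: 7.25
ee_pos: [0.5574, -0.0616, 0.0474]
ee_rot: [-0.0, 0.719, 0.695, -0.0]
ft_force: [-6.3, -1.6, 6.0]
finger_gap: 0.998
grip_force: 4.2
t: 7.5
ee_pos: [0.5573, -0.0615, 0.0474]
ee_rot: [-0.0, 0.719, 0.695, -0.0]
ft_force: [-6.1, -1.1, 5.6]
finger_gap: 0.999
grip_force: 3.5
travel mm hist [ 162  118  128   89   58   37   15   24   25   24   23   23   25   16
   14   23   16   17   19   12    8   11   11  220 1382 1165  159    5
    0    0    0] 14.856644621896416
t: 8.22
ee_pos: [0.5429, -0.0615, 0.0631]
ee_rot: [0.0, 0.719, 0.695, 0.0]
ft_force: [0.3, -0.4, -0.5]
finger_gap: 1.002
grip_force: 0.0
travel mm hist [   6    1    0    0    0    0    0    6  300 1390 1221  161    0    1
    0    0    0    0    0    0    0    0    0    0    0    1   28  255
  245   38    2] 0.07163848325775571
[ 0.543  -0.0615  0.063 ] tool y [ 0.999 -0.033  0.   ] z [ 0.  0. -1.] [-0.21 -0.37 -0.05] 8.2667
```

View pics/s4.png

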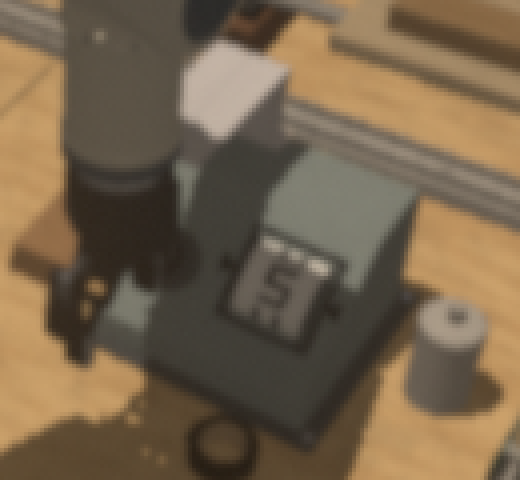

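The drum now shows 5, around (280,290) in the crop, and the button is back up. One more press, then I retract. I've viewed 9 pictures so far.

```bash
python3 -m handwheel '0.2 0 0 0 8.54;0.14 0 -0.17 0 8.54;0.14 0 -0.17 0 8.54;0.14 0 -0.17 0 8.54;0.14 0 -0.17 0 8.54;0.14 0 -0.17 0 8.54;0.14 0 -0.17 0 8.54;0.14 0 -0.17 0 8.54;0.14 0 -0.17 0 8.54;0.14 0 -0.17 0 8.54'; python3 -m handwheel '0.04 0 -0.03 0 8.54;0 0 0 0 8.54;0 0 0 0 8.54'; python3 trav.py 1;  python3 -m handwheel '-0.3 0 0.36 0 8.54;-0.3 0 0.36 0 8.54;-0.3 0 0.36 0 8.54;-0.2 0 0.24 0 8.54;-0.2 0 0.24 0 8.54;-0.2 0 0 0 8.54;0 0 0 0 8.54;0 0 0 0 8.54'; python3 trav.py 1; python3 -m handwheel '-1 0 0 0 8.54;-1 0 0 0 8.54;-1 0 0 0 8.54;-1 0 0 0 8.54;-1 0 1 0 8.54;-1 0 1 0 8.54;0 0 1 0 8.54;0 0 1 0 8.54;0 0 0 0 8.54;0 0 0 0 8.54'; python3 look.py scene pics/s5.png 310 440 150 270 4
```

```text
t: 9.15
ee_pos: [0.5574, -0.0616, 0.0474]
ee_rot: [-0.0, 0.719, 0.695, -0.0]
ft_force: [-5.9, -2.0, 7.7]
finger_gap: 1.0
grip_force: 4.2
t: 9.4
ee_pos: [0.5573, -0.0615, 0.0474]
ee_rot: [-0.0, 0.719, 0.695, -0.0]
ft_force: [-5.2, -1.4, 6.3]
finger_gap: 1.002
grip_force: 3.5
travel mm hist [ 155  128  121   90   61   35   20   22   25   21   22   26   25   17
   19   16   14   18   19   14   13    7    8  260 1359 1160  160    4
    1    0    0] 14.834055271306617
t: 10.12
ee_pos: [0.5429, -0.0615, 0.063]
ee_rot: [0.0, 0.719, 0.695, 0.0]
ft_force: [-0.2, -0.0, 0.2]
finger_gap: 1.002
grip_force: 0.0
travel mm hist [   2    1    1    0    0    0    0    8  298 1392 1239  148    0    0
    0    0    0    0    0    0    0    0    0    0    0    0   50  204
  267   50    2] 0.062761867398812
t: 11.0
ee_pos: [0.4839, -0.0616, 0.1038]
ee_rot: [0.001, 0.719, 0.695, 0.001]
ft_force: [0.2, -0.8, -0.3]
finger_gap: 0.998
grip_force: 0.0
[ 0.4839 -0.0616  0.1038] tool y [ 0.999 -0.033  0.002] z [ 0.002 -0.    -1.   ] [ 0.17 -0.77 -0.35] 11.0
```

View pics/s5.png

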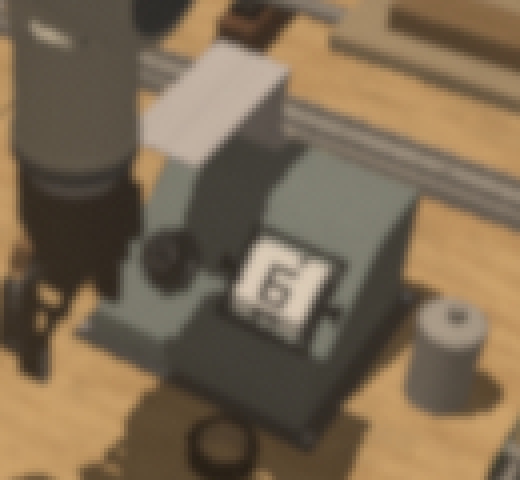

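The drum shows 6 at (275,285), level with the pointers. The button is up and the gripper is clear.

```bash
python3 -c "
from plant import workorder; print(workorder.hand_in())"
```

```text
the job is handed in; nothing more can be done
None
```

The tally counter went from 3 to 6 in three full presses, the button is back up, nothing around it was touched, and the job is handed in; the moves can't tilt the tool, so I pressed with the tip of an upright, open finger reached in under the guard from the front.

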